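# Load a rubber mould in the holder and bring the clamp up to its mark

## Task

Draw the holder's jaw back by its thumb block, lay the middle-sized rubber mould flat, right side up and lengthwise between the jaw and the sprung plunger, then push the jaw up by the thumb block until the plunger's pointer stands on the engraved mark. The thumb block has free play, so come up to the mark slowly from the loose side only, do not run past it, and leave the thumb block at rest with its play taken up forwards. Leave the other two moulds where they are.

Things in the scene. Friction and masses are not known exactly. Their poses are not given: they have to be found in the camera images.
- holder: Mould holder, fixed: dark steel deck 64 (x) by 235 mm (y), top 12 mm above the table. On it from -y to +y: sliding aluminium jaw with its thumb block, the empty bay (open at its x sides and above), the plunger plate, an aluminium spring housing 54 by 42 mm, top at 40 mm. Origin on the underside, z up; +y is the clamping direction; all parts stand on its middle line x = 0.
- bay (a point): A point on the deck's top, on the middle line at y = 8 mm in the holder's frame: the mould's underside can be set down centred here once the jaw is drawn back. The housing was screwed down by eye: the free plunger's face is anywhere from y = 44 to 56 mm, so where the mould meets it must be found by feel or by eye.
- jaw (a joint): How far the jaw has slid towards the plunger, m: 0 = fully back, 0.06 = fully forward. Its clamping face (50 mm wide, top 38 mm above the table) is at y = -0.034 + this value in the holder's frame. The slide is stiff: about 12 N to keep it moving either way; it stays where it is left.
- plunger (a joint): How far the sprung plunger plate (42 mm wide, top 38 mm above the table) is pushed in, m: 0 = free, 0.012 = bottomed. Spring about 1.5 N per mm, from 0. A dark pointer bar 10 mm wide rides with it over the housing, 42 mm above the table; its tip meets the engraved dark line across the housing's top at 0.0045 (about 7 N).
- thumb_top (a point): Centre of the thumb block's top, 76 mm above the table: a plain steel block on the jaw, 14 mm thick along the holder's y, 26 mm wide along x, faces from 76 down to 40 mm above the table. It stands 40 mm behind the jaw's face with the thumb joint at 0, 32 mm at 0.008. Pinch its 14 mm thickness from above.
- thumb (a joint): Free play of the thumb block on the jaw, in m: 0 = rearmost (it then pulls the jaw back), 0.008 = foremost (it then pushes the jaw forward). In between, the block slides alone with only about 1 N and the jaw does not follow.
- mould: The middle-sized mould, to be loaded: a cream rubber block with a dark top skin, 40 mm (x) by 52 mm (y) by 24 mm high, about 0.1 kg. Origin at the centre of its underside. Its y, the 52 mm length, goes along the holder's y, either way round; grip it across its 40 mm width.
- mould_large: A larger mould of the same look, 56 by 76 by 28 mm, lying nearby: not to be disturbed. Origin at the centre of its underside.
- mould_small: A smaller mould of the same look, 34 by 34 by 18 mm, lying nearby: not to be disturbed. Origin at the centre of its underside.
Mind the look-alikes: they are no part of the job. Several things have the shape of the holder; the one meant has the colours described above. Leave any turquoise look-alike of the mould alone.

How it is judged:
By the outcome, as a careful person would: the job done as asked, in the order asked, and still so for the second after the job is handed in, with the robot touching nothing.
It also fails if it takes over 72 s, if anything falls off the work surface, if the arm or the gripper's body presses on something with over 40 N, if the wrist force passes 120 N, or if a joint passes its speed limit or range.

## Robot

A 7-joint arm with a two-finger parallel gripper is mounted at the origin on the work surface. World frame = base frame: x ahead of the robot, y to its left, z up, the work surface at z = 0. Lengths are in mm, angles in rad, forces in N, time in s.
With the tool pointing down it reaches from about 400 to 875 mm from the base axis. Payload 4.4 kg.
Tool frame: the origin (TCP) lies at the very end of the fingers, on their centre line; the grasp point (between the pads) lies 19 mm behind it; z points along the fingers, y is the line along which they close (so a half turn about z gives the same grasp; the last joint's range is limited). The gripper opens to 85 mm and grips with 20 to 120 N. Pads are 22 mm wide; open, the fingers measure 114 mm over their backs; the gripper's body (76 mm by 85 mm) begins 54 mm behind the grasp point. The pads swing forward as they close: fully open they stand 13 mm farther back than shut.
Start: joints at [-1.367, 0.628, 0.038, 1.517, -0.027, 0.996, -0.02], TCP at [173.225, 626.507, 231.313] pointing down, gripper open.
Joint ranges: [-3.06, 3.06], [-0.37, 2.12], [-1.25, 1.32], [0.18, 2.47], [-1.1, 4.24], [0.23, 1.98], [-2.94, 2.94]. Speed limits (rad/s): [2.57, 2.57, 3.14, 3.14, 3.14, 3.14, 3.14].

## Interface

Orientations are given as [roll, pitch, yaw] about the fixed x, y, z axes, in that order (R = Rz(yaw) Ry(pitch) Rx(roll)).
In Python, from cell import sensors, get_image, camera_params, order gives the robot as it stands.
- The arm moves only by the shell command python3 -m inch 'ROWS' [OPENING]. ROWS is JSON, a list that holds one entry, the list of rows, each a list of 4 numbers: the shift along the tool's x, y, z in cm, then the turn about the tool's z in degrees. A call has 1 to 8 rows; each row is the pose to reach, as a shift and turn from the pose commanded when the call began, along the tool's axes at that moment; what a row does not reach only later rows make up. A row lasts 1/12 s, in which the tool goes at most 41.7 mm and 7.16 degrees, less where a joint would pass 70% of its speed; a pose out of reach is approached as far as the arm can. A call with a gripper value outside its range is refused whole. OPENING is the finger opening in cm, from 0 to 8.54, set as the call begins (- or left out, the last holds). The fingers move at their own pace and stop on an object; the grip force is fixed at half the most. Time passes only in rows, so rows that repeat a pose let the fingers close. It gives the time, the measured TCP pose, the force, the opening and the grip force at its end, in the units of the state.
- sensors.read_state(): the state, without advancing time (a new reading comes with each control period).
- get_image(name): name is "scene" or "top"; returns the picture (384x512x3 uint8, blue, green, red); there is no depth.
- camera_params(name): a dict with "mtx" (3x3 intrinsics, pixels), "D" ([k1, k2, p1, p2, k3] as OpenCV has them; the pictures are not rectified), "rvec" (rotation vector, rad) and "tvec" (3), from world to camera coordinates, as OpenCV has them. Camera axes: x right, y down, z forward; pixel columns grow to the right and rows downward; lengths in mm; the calibration is good to about 2 mm. A picture is of the moment at which its call begins. camera_params takes no time and is no camera call.
- order.finish_job(): hands the job in; it is judged then, once.
The state is a dict: "clock": time; "qpos": joint angles; "qd": joint speeds; "tau": joint torques, N m; "eef_pos": TCP position; "tool_rot": TCP orientation; "force": force on the tool from outside, world axes, zero at the start; "torque": the same for the moment, N m; "width": finger opening in mm; "gripper_force": force on a finger pad.
Only numpy, scipy, OpenCV 4.12 (cv2) and the standard library are available. Lean on these libraries where they do the work, as an engineer would, in place of code of your own. Each camera call takes 0.05 s, during which the arm holds its last target. There are 200 camera calls.

## Working session

There is one attempt and no reset: what is moved stays moved. The work goes in short steps, Python scripts to look and compute and a shell command to move; the robot and the scene stay as the last step left them, time stands still between calls to the robot, and variables do not carry over. Pictures are saved under pics/ and viewed, at most 11 in all, crops included, and the job is handed in when it is done.

```bash
ls; mkdir -p pics
python3 - <<'E'
from cell import sensors,get_image,camera_params
import cv2
for n in("scene","top"):
    cv2.imwrite(f"pics/{n}0.png",get_image(n)); p=camera_params(n); print(n,p)
s=sensors.read_state();print(s)
a=cv2.imread("pics/scene0.png");b=cv2.imread("pics/top0.png")
E
```

```text
pics
scene {'mtx': array([[416.96456624,   0.        , 246.81879823],
       [  0.        , 416.96456624, 189.54768101],
       [  0.        ,   0.        ,   1.        ]]), 'D': array([-0.08637258,  0.        ,  0.        ,  0.        ,  0.        ]), 'rvec': array([ 1.66654111,  1.80569002, -0.77094002]), 'tvec': array([ 101.94554959, -258.61818345, 1214.10469189])}
top {'mtx': array([[448.92171416,   0.        , 257.59218274],
       [  0.        , 448.92171416, 193.64714595],
       [  0.        ,   0.        ,   1.        ]]), 'D': array([-0.09540355,  0.        ,  0.        ,  0.        ,  0.        ]), 'rvec': array([ 2.16600018, -2.15618848,  0.12239963]), 'tvec': array([-88.98547432, 481.19203369, 961.66583379])}
{'clock': 0.1, 'qpos': array([-1.36679137,  0.62926994,  0.03846668,  1.51826872, -0.02701655,
        0.99631684, -0.02002678]), 'qd': array([-0.00117058, -0.00283694,  0.00152883, -0.00218653, -0.00118021,
        0.00030097, -0.0017333 ]), 'tau': array([ 2.04711439e-03, -5.64547992e+01,  1.23034202e+00, -1.93976194e+01,
        1.12963887e-02,  5.43280737e-03, -1.83685557e-05]), 'eef_pos': array([173.08028352, 625.94315685, 230.47065845]), 'tool_rot': array([-3.13984841e+00,  1.77624426e-05,  2.87173417e+00]), 'force': array([-0.02517964, -0.27114584, -0.84966057]), 'torque': array([ 0.01068708, -0.00144236,  0.02866891]), 'gripper_force': 0.0, 'width': 85.36088964433718}
```

View pics/scene0.png

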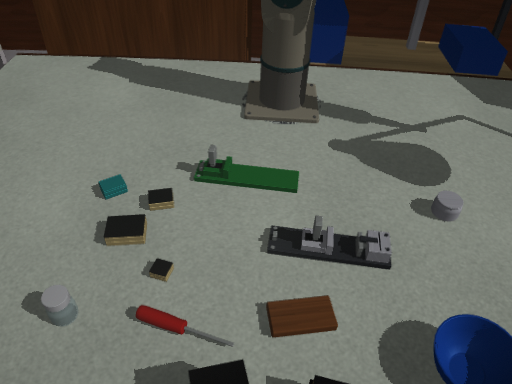

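View pics/top0.png

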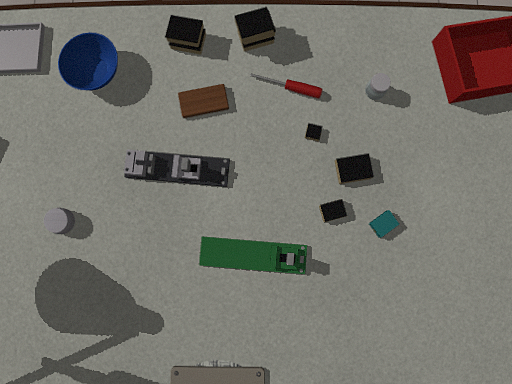

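The top view shows the holder at (125–230, 150–187) with its housing on the left, which is world +y. The moulds are small at (314,131), large at (354,168) and middle at (333,210). The green holder and the turquoise block are look-alikes. Next I measure them.

```bash
cat > h.py <<'E'
import numpy as np,cv2
from cell import sensors,get_image,camera_params
def ray(n,px):
    p=camera_params(n);R=cv2.Rodrigues(p["rvec"])[0]
    u=cv2.undistortPoints(np.array(px,float).reshape(-1,1,2),p["mtx"],p["D"]).reshape(-1,2)
    return -R.T@p["tvec"],np.c_[u,np.ones(len(u))]@R
def plane(n,px,z):
    c,d=ray(n,px);return (c+d*((z-c[2])/d[:,2])[:,None])[:,:2]
def proj(n,P):
    p=camera_params(n);return cv2.projectPoints(np.array(P,float).reshape(-1,1,3),p["rvec"],p["tvec"],p["mtx"],p["D"])[0].reshape(-1,2)
def rect(n,m,z):
    "min-area rectangles of mask blobs on plane z: pixel centre, centre, size, angle of long side"
    for c in cv2.findContours(m,cv2.RETR_EXTERNAL,cv2.CHAIN_APPROX_NONE)[0]:
        if cv2.contourArea(c)<60: continue
        q=plane(n,c,z).astype(np.float32);(o,s,a)=cv2.minAreaRect(q)
        if s[0]<s[1]: s=s[::-1];a+=90
        print(n,c.mean(0)[0].round(),np.round(o,1),np.round(s,1),round((a+90)%180-90,1))
E
python3 - <<'E'
from h import *
for n,box in(("top",(110,100,400,240)),("scene",(90,180,400,290))):
    im=cv2.imread(f"pics/{n}0.png");m=(im.max(2)<60).astype(np.uint8)*255
    k=np.zeros_like(m);x0,y0,x1,y1=box;k[y0:y1,x0:x1]=m[y0:y1,x0:x1]
    rect(n,k,22)
t=cv2.imread("pics/top0.png")[140:200,115:245];s=cv2.imread("pics/scene0.png")[205:275,260:400]
t=cv2.resize(t,(780,360),interpolation=cv2.INTER_NEAREST)
cv2.imwrite("pics/c1.png",t)
cv2.imwrite("pics/c2.png",cv2.resize(s,(780,390),interpolation=cv2.INTER_NEAREST))
E
```

```text
top [333. 210.] [ 446.5 -255.1] [51.5 38.9] -74.5
top [190. 167.] [538.7  64.1] [31.1 28.6] 58.2
top [355. 168.] [ 541.  -304.6] [74.8 56. ] -80.1
top [180. 169.] [539.3  94.4] [231.   64.1] 85.0
top [313. 132.] [ 624.1 -212.5] [34.  33.5] -6.9
scene [160. 267.] [ 631.6 -213.5] [32.7 32.3] 78.9
scene [329. 249.] [552.5  93. ] [230.1  79.6] 84.8
scene [314. 235.] [522.4  66.6] [46.6 35.2] -7.7
scene [125. 226.] [ 539.2 -306.2] [76.6 56.4] -80.0
scene [160. 195.] [ 448.1 -255.3] [50.3 41.1] -75.5
scene [246. 185.] [398.  -77.7] [222.9   9.7] 85.3
```

View pics/c1.png

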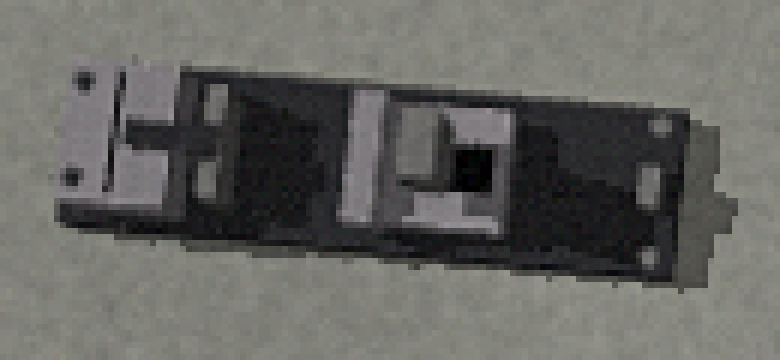

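View pics/c2.png

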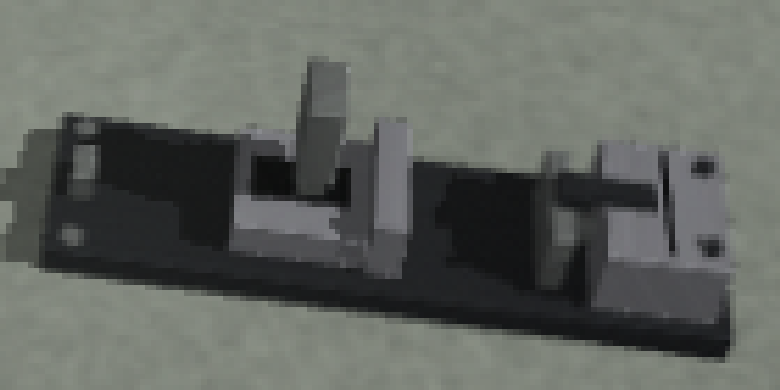

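Crop c1 (top, ×6) shows, from right to left, deck end corners near (690,107) and (675,285), the thumb block top near (418,145), the jaw plate at x 345–385, the plunger near x 195–235, the pointer tip at about (127,132) and the mark line at about (115,130). Crop c2 confirms the same layout.

Run:
```python
from h import *
T=lambda x,y:((x-3)/6+115,(y-3)/6+140)
S=lambda x,y:((x-2.8)/5.571+260,(y-2.8)/5.571+205)
print("cams",ray("top",[(0,0)])[0].round(),ray("scene",[(0,0)])[0].round())
A=plane("top",[T(690,107),T(673,275),T(58,212)],12);print("top corners",A.round(1))
B=plane("scene",[S(62,115),S(40,262),S(730,345)],12);print("scene corners",B.round(1))
for Q in (A,B):
    l=Q[2]-Q[1];print("len",np.hypot(*l),"yaw",np.degrees(np.arctan2(l[1],l[0]))-90,"w",np.hypot(*(Q[0]-Q[1])))
def frame(Q):
    l=Q[2]-Q[1];l/=np.hypot(*l);xd=np.array([l[1],-l[0]])
    return l,xd
# scene/top common: collect features by name with height
F={"thumbtop":("top",T(418,145),76),"jawfaceL":("top",T(354,88),38),"jawfaceR":("top",T(340,224),38),"jawbackL":("top",T(388,92),38),
"tip":("top",T(124,132),42),"markT":("top",T(122,70),40),"markB":("top",T(110,190),40),"plF_T":("top",T(238,85),38),"plF_B":("top",T(232,205),38),
"hous_TL":("top",T(60,62),40),"hous_TR":("top",T(184,70),40),"hous_BR":("top",T(172,205),40),"hous_BL":("top",T(57,200),40),
"s_thumbfar":("scene",S(329,60),76),"s_thumb_near":("scene",S(324,114),76),
"s_jawfar":("scene",S(412,119),38),"s_jawnear":("scene",S(410,230),38),"s_tip":("scene",S(657,195),42),"s_markfar":("scene",S(663,150),40),"s_marknear":("scene",S(673,250),40),
"s_plfar":("scene",S(541,152),38),"s_plnear":("scene",S(538,210),38)}
yaw=np.radians(-5);l=np.array([-np.sin(yaw),np.cos(yaw)]);xd=np.array([l[1],-l[0]])
o=(np.array([538.5,94.5]))
for k,(n,p,z) in F.items():
    w=plane(n,[p],z)[0];print(k,w.round(1),"local",round(float((w-o)@xd),1),round(float((w-o)@l),1))
for nm,Q in(("A",A),("B",B)):print(nm,[(round(float((w-o)@xd),1),round(float((w-o)@l),1)) for w in Q])
```

```text
cams [ 368.  -89. 1010.] [1073.  -37.  632.]
top corners [[565.8 -22.8]
 [501.9 -17.2]
 [525.1 216.4]]
scene corners [[503.1 -18.3]
 [571.4 -23.6]
 [588.2 208.3]]
len 234.8397179678416 yaw -5.665922108622851 w 64.19075984410348
len 232.60312874718156 yaw -4.139232872245998 w 68.4429168899861
thumbtop [539.3  69. ] local 3.0 -25.4
jawfaceL [567.5  99.7] local 28.5 7.7
jawfaceR [516.8 103.4] local -22.4 7.0
jawbackL [566.  87.] local 28.1 -5.1
tip [550.2 183.8] local 3.9 90.0
markT [573.9 186.1] local 27.3 94.3
markB [528.9 188.8] local -17.8 93.1
plF_T [568.6 142.9] local 25.8 50.9
plF_B [523.7 143.6] local -19.0 47.6
hous_TL [576.9 209.6] local 28.2 118.0
hous_TR [573.9 162.8] local 29.3 71.2
hous_BR [523.4 165.4] local -21.3 69.3
hous_BL [525.1 208.4] local -23.2 112.3
s_thumbfar [529.4  67.9] local -6.7 -27.3
s_thumb_near [554.1  65. ] local 18.1 -28.1
s_jawfar [518.4 102.6] local -20.8 6.3
s_jawnear [568.7  98. ] local 29.7 6.1
s_tip [550.  182.4] local 3.8 88.6
s_markfar [527.4 188.4] local -19.2 92.6
s_marknear [572.  184.8] local 25.5 92.9
s_plfar [530.  146.2] local -12.9 50.8
s_plnear [556.4 142.1] local 13.7 49.0
A [(37.5, -114.5), (-26.7, -114.5), (-24.0, 120.3)]
B [(-25.4, -115.4), (43.0, -114.8), (39.6, 117.7)]
```

```bash
cat >> h.py <<'E'
def go(x,y,z,yaw):
    "shift (cm, tool axes) and turn (deg) from the measured pose to a pointing-down pose"
    s=sensors.read_state();w=s["tool_rot"][2]
    d=np.array([x,y,z])-s["eef_pos"]
    R=cv2.Rodrigues(np.array([0,0,w]))[0]@np.diag([1,-1,-1.])
    print((R.T@d/10).round(2),round((np.degrees(w)-yaw+180)%360-180,1),"t",round(s["clock"],2))
Hh=np.array([542.7,96.1]);hy=np.array([.0872,.9962]);hx=np.array([.9962,-.0872])
E
python3 -c "
from h import *
go(540.8,67.8,120,175)"
```

```text
[-50.32 -43.99  11.05] -10.5 t 0.1
```

```bash
python3 -m inch '[[[-25,-22,0,-5],[-25,-22,0,-5],[-25,-22,0,-5],[-25,-22,0,-5],[-25,-22,0,-5],[-25,-22,0,-5],[-25,-22,0,-5],[-25,-22,0,-5]]]' 4.0; python3 -c "
from h import *
go(540.8,67.8,120,175)"
```

```text
clock: 0.77
eef_pos: [356.1, 345.8, 231.2]
tool_rot: [-3.141, -0.0, 2.959]
force: [1.8, 0.7, 0.0]
width: 40.4
gripper_force: 0.0
[-23.2  -23.99  11.12] -5.5 t 0.77
```

```bash
python3 -m inch '[[[-23.2,-24,4,-5.5],[-23.2,-24,4,-5.5],[-23.2,-24,4,-5.5],[-23.2,-24,4,-5.5],[-23.2,-24,4,-5.5],[-23.2,-24,4,-5.5],[-23.2,-24,4,-5.5],[-23.2,-24,11,-5.5]]]'; python3 -m inch '[[[0,0,0,0],[0,0,0,0],[0,0,0,0],[0,0,0,0]]]';python3 -c "
from h import *
go(540.8,67.8,46,175)
t=get_image('top')[120:220,90:260];s=get_image('scene')[130:280,240:410]
cv2.imwrite('pics/d1.png',np.hstack([cv2.resize(t,(400,360)),cv2.resize(s,(400,360))]))"
```

```text
clock: 1.43
eef_pos: [534.2, 83.9, 164.4]
tool_rot: [3.141, 0.013, 3.049]
force: [2.5, 0.9, 0.1]
width: 40.2
gripper_force: 0.0
clock: 1.77
eef_pos: [527.3, 90.7, 161.5]
tool_rot: [3.14, 0.001, 3.057]
force: [-0.1, -0.6, 0.9]
width: 39.8
gripper_force: 0.0
[-1.54 -2.17 11.55] 0.2 t 1.77
```

View pics/d1.png

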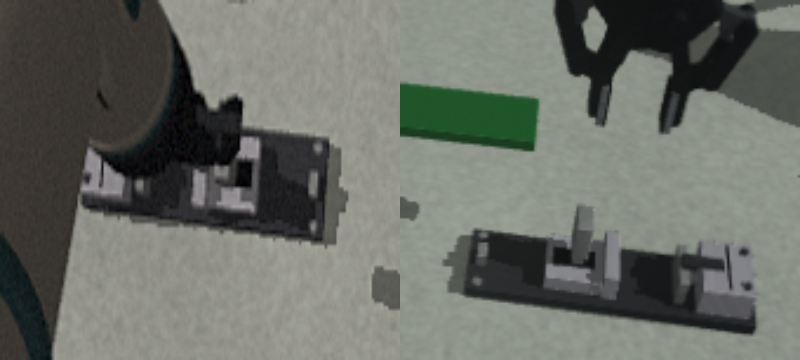

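The gripper is above the holder, about 27 mm short of the thumb block. The scene camera sees the holder, with the fingers at (600,100) and (668,110). I'll move over the block and go down.

```bash
python3 -m inch '[[[-1.55,-2.15,3,0],[-1.55,-2.15,5,0],[-1.55,-2.15,8,0],[-1.55,-2.15,8,0]]]'; python3 -c "
from h import *
go(540.8,67.8,46,175)"
```

```text
clock: 2.2
eef_pos: [537.9, 66.6, 77.4]
tool_rot: [-3.14, -0.007, 3.056]
force: [-1.2, 0.8, -0.2]
width: 40.1
gripper_force: 0.0
[-0.28  0.15  3.14] 0.1 t 2.2
```

```bash
python3 -m inch '[[[-0.2,0.15,2,0],[-0.2,0.15,3.1,0],[-0.2,0.15,3.1,0],[-0.2,0.15,3.1,0]]]'; python3 -m inch '[[[0,0,0,0],[0,0,0,0],[0,0,0,0],[0,0,0,0],[0,0,0,0],[0,0,0,0]]]' 0.5; python3 -c "
from h import *
p=sensors.read_state()['eef_pos'];print((p[:2]-Hh)@hx,(p[:2]-Hh)@hy)"
```

```text
clock: 2.53
eef_pos: [543.0, 68.1, 50.4]
tool_rot: [3.141, -0.0, 3.056]
force: [0.6, 0.2, -0.7]
width: 40.1
gripper_force: 0.0
clock: 3.03
eef_pos: [543.8, 67.7, 51.0]
tool_rot: [3.141, 0.002, 3.055]
force: [-0.9, 0.2, 7.4]
width: 12.9
gripper_force: 60.7
3.5539901202448156 -28.19982855860278
```

```bash
python3 -m inch '[[[0,-0.6,0,0],[0,-1.2,0,0],[0,-1.8,0,0],[0,-2.4,0,0],[0,-3,0,0],[0,-3.6,0,0],[0,-4,0,0],[0,-4.2,0,0]]]';python3 -m inch '[[[0,-0.1,0,0],[0,-0.2,0,0],[0,-0.3,0,0],[0,-0.3,0,0]]]'; python3 -c "
from h import *
p=sensors.read_state()['eef_pos'];print((p[:2]-Hh)@hx,(p[:2]-Hh)@hy)
t=get_image('top')[120:220,90:260];s=get_image('scene')[200:290,260:400]
cv2.imwrite('pics/d2.png',cv2.resize(s,(700,450)))"
```

```text
clock: 3.7
eef_pos: [540.6, 31.3, 51.0]
tool_rot: [3.135, 0.002, 3.058]
force: [-1.0, 12.8, 5.6]
width: 12.5
gripper_force: 60.7
clock: 4.03
eef_pos: [540.4, 28.5, 51.0]
tool_rot: [3.135, 0.002, 3.058]
force: [-0.2, 11.6, 4.4]
width: 12.7
gripper_force: 60.7
3.5554806331631554 -67.5242940194543
```

View pics/d2.png

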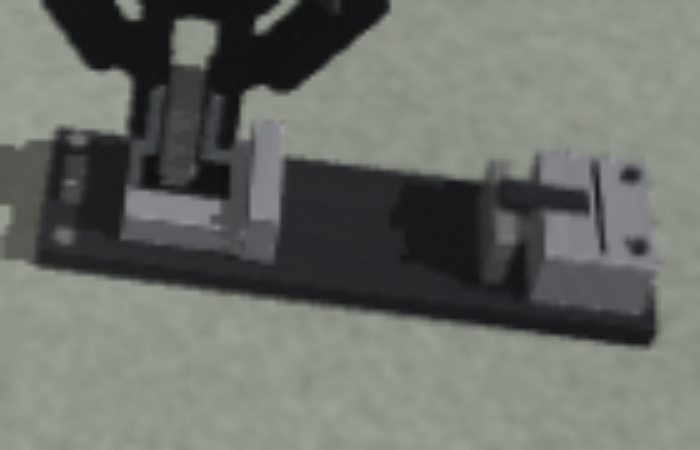

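The jaw has followed the block back. The arm lags about 5 mm under the 12 N, so I'll continue to the end stop.

```bash
python3 -m inch '[[[0,-0.1,0,0],[0,-0.3,0,0],[0,-0.4,0,0],[0,-0.4,0,0]]]';python3 -m inch '[[[0,-0.1,0,0],[0,-0.3,0,0],[0,-0.3,0,0],[0,-0.3,0,0]]]';python3 -m inch '[[[0,-0.1,0,0],[0,-0.2,0,0],[0,-0.2,0,0],[0,-0.2,0,0]]]';  python3 -c "
from h import *
p=sensors.read_state()['eef_pos'];print((p[:2]-Hh)@hx,(p[:2]-Hh)@hy)"
```

```text
clock: 4.47
eef_pos: [540.0, 24.5, 51.0]
tool_rot: [3.135, 0.002, 3.059]
force: [-0.4, 12.4, 5.2]
width: 12.9
gripper_force: 60.7
clock: 4.8
eef_pos: [539.7, 21.5, 51.0]
tool_rot: [3.135, 0.002, 3.059]
force: [-0.1, 12.4, 4.5]
width: 12.8
gripper_force: 60.8
clock: 5.13
eef_pos: [539.6, 19.6, 51.0]
tool_rot: [3.135, 0.002, 3.059]
force: [-1.1, 12.1, 5.9]
width: 12.8
gripper_force: 60.7
3.5661360085720575 -76.46709992065048
```

```bash
for i in 1; do python3 -m inch '[[[0,-0.1,0,0],[0,-0.2,0,0],[0,-0.2,0,0],[0,-0.2,0,0]]]';python3 -m inch '[[[0,-0.1,0,0],[0,-0.3,0,0],[0,-0.3,0,0],[0,-0.3,0,0]]]'; done;  python3 -c "
from h import *
p=sensors.read_state()['eef_pos'];print((p[:2]-Hh)@hx,(p[:2]-Hh)@hy)"
```

```text
clock: 5.47
eef_pos: [539.4, 18.0, 51.0]
tool_rot: [3.135, 0.002, 3.059]
force: [-1.0, 12.4, 5.3]
width: 12.8
gripper_force: 60.8
clock: 5.8
eef_pos: [539.4, 17.8, 51.0]
tool_rot: [3.132, 0.003, 3.061]
force: [-0.7, 19.0, 4.4]
width: 12.9
gripper_force: 60.8
3.560876041568802 -78.25480631901583
```

Force rose to 19 N with no further travel, so the jaw is at its back stop. This puts the true holder origin about 4 mm further -y than my image estimate. I'll release and go to the mould.

```bash
python3 -m inch '[[[0,0.5,0,0],[0,0.8,0,0],[0,0.8,0,0]]]'; python3 -m inch '[[[0,0,0,0],[0,0,0,0],[0,0,0,0],[0,0,-3,0],[0,0,-6,0],[0,0,-10,0],[0,0,-10,0],[0,0,-10,0]]]' 5.0; python3 -c "
from h import *
for n in('top','scene'):
    im=cv2.imread(f'pics/{n}0.png');m=(im.max(2)<60).astype(np.uint8)*255
    k=np.zeros_like(m);x0,y0,x1,y1=(315,195,350,225) if n=='top' else (145,185,178,202);k[y0:y1,x0:x1]=m[y0:y1,x0:x1];rect(n,k,24)
go(447.2,-255.2,100,105)"
```

```text
clock: 6.05
eef_pos: [539.4, 18.2, 51.0]
tool_rot: [3.14, 0.002, 3.056]
force: [-0.9, 3.8, 6.4]
width: 13.0
gripper_force: 61.0
clock: 6.72
eef_pos: [540.3, 16.4, 151.8]
tool_rot: [3.141, 0.005, 3.054]
force: [-0.5, 0.6, 0.2]
width: 49.8
gripper_force: 0.0
top [333. 210.] [ 446.4 -254.8] [51.4 38.8] -74.5
scene [160. 195.] [ 449.9 -254.5] [50.  40.9] -76.0
[  6.91 -27.86   5.18] 70.0 t 6.72
```

```bash
python3 -m inch '[[[6.9,-27.8,0,56],[6.9,-27.8,0,56],[6.9,-27.8,0,56],[6.9,-27.8,0,56],[6.9,-27.8,0,56],[6.9,-27.8,0,56],[6.9,-27.8,0,56],[6.9,-27.8,0,56]]]' 6.5; python3 -m inch '[[[0,0,2,7],[0,0,4,14],[0,0,5,14],[0,0,5,14]]]'; python3 -c "
from h import *
go(447.5,-254.7,60,105)"
```

```text
clock: 7.38
eef_pos: [440.9, -263.5, 148.9]
tool_rot: [-3.136, 0.003, 2.059]
force: [0.7, -0.9, -0.6]
width: 64.9
gripper_force: 0.0
clock: 7.72
eef_pos: [443.6, -253.0, 96.7]
tool_rot: [-3.136, -0.004, 1.837]
force: [-0.3, 0.6, -1.0]
width: 65.0
gripper_force: 0.0
[-0.26  0.33  3.67] 0.2 t 7.72
```

```bash
python3 -m inch '[[[-0.2,0.3,2,0.2],[-0.2,0.3,4,0.2],[-0.2,0.3,4,0.2],[-0.2,0.3,4,0.2],[-0.2,0.3,4,0.2]]]'; python3 -c "
from h import *
go(447.5,-254.7,4,105)
cv2.imwrite('pics/m1.png',cv2.resize(get_image('scene')[140:240,90:230],(700,500)))"
```

```text
clock: 8.13
eef_pos: [449.5, -255.7, 60.5]
tool_rot: [3.141, 0.0, 1.831]
force: [0.0, -0.3, -0.4]
width: 65.1
gripper_force: 0.0
[ 0.15 -0.17  5.65] -0.1 t 8.13
```

View pics/m1.png

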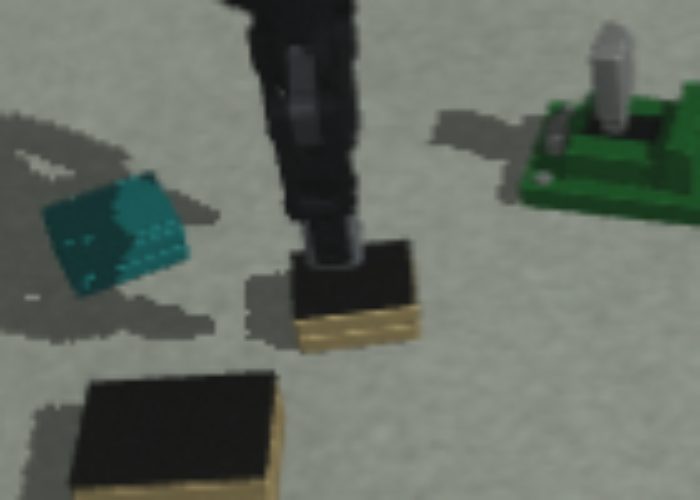

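The fingers straddle the middle mould at about (355,280) in the crop. I'll go down and grip.

```bash
python3 -m inch '[[[0.1,-0.15,2,0],[0.1,-0.15,4,0],[0.1,-0.15,5.4,0],[0.1,-0.15,5.6,0],[0.1,-0.15,5.6,0]]]'; python3 -m inch '[[[0,0,0,0],[0,0,0,0],[0,0,0,0],[0,0,0,0],[0,0,0,0],[0,0,0,0]]]' 3.0; python3 -m inch '[[[0,0,-2,0],[0,0,-5,0],[0,0,-8,0],[0,0,-8,0]]]'; python3 -c "
from h import *
p=Hh+4.6*hy;print(p)
go(p[0],p[1],90,85)"
```

```text
clock: 8.6
eef_pos: [447.6, -254.9, 4.0]
tool_rot: [-3.141, -0.0, 1.83]
force: [-0.1, 0.0, 0.5]
width: 64.8
gripper_force: 0.0
clock: 9.1
eef_pos: [448.3, -255.4, 5.2]
tool_rot: [3.14, 0.002, 1.83]
force: [-0.5, -0.0, 4.4]
width: 39.0
gripper_force: 61.4
clock: 9.43
eef_pos: [450.5, -256.8, 88.9]
tool_rot: [3.135, 0.007, 1.83]
force: [0.3, -0.2, -0.6]
width: 38.6
gripper_force: 60.8
[543.10112 100.68252]
[32.19 18.1  -0.11] 19.8 t 9.43
```

```bash
python3 -m inch '[[[4,2,-2.5,7],[8,4,-2.5,14],[12,6.5,-2.5,20],[16,9,-2.5,20],[20,11,-2.5,20],[24,13.5,-2.5,20],[26,14.6,-2.5,20],[26,14.6,-2.5,20]]]';python3 -m inch '[[[2,1.1,0,0],[4,2.3,0,0],[6.2,3.5,0,0],[6.2,3.5,0,0],[6.2,3.5,0,0],[6.2,3.5,0,0]]]'; python3 -c "
from h import *
p=Hh+4.6*hy
go(p[0],p[1],50,85)"
```

```text
clock: 10.1
eef_pos: [523.4, 42.8, 108.5]
tool_rot: [3.141, -0.005, 1.491]
force: [0.1, 1.0, -1.4]
width: 38.8
gripper_force: 60.9
clock: 10.6
eef_pos: [561.9, 91.8, 108.7]
tool_rot: [-3.141, 0.001, 1.481]
force: [-0.2, -0.3, -0.6]
width: 38.8
gripper_force: 60.9
[ 0.72 -1.95  5.87] -0.2 t 10.6
```

```bash
python3 -m inch '[[[0.7,-1.9,0,-0.2],[0.7,-1.9,2,-0.2],[0.7,-1.9,4,-0.2],[0.7,-1.9,4,-0.2],[0.7,-1.9,4,-0.2],[0.7,-1.9,4,-0.2]]]'; python3 -c "
from h import *
p=Hh+4.6*hy
go(p[0],p[1],18,85)
cv2.imwrite('pics/p1.png',cv2.resize(get_image('scene')[170:290,250:410],(720,540)))"
```

```text
clock: 11.1
eef_pos: [544.6, 100.0, 69.5]
tool_rot: [3.141, 0.0, 1.483]
force: [0.7, -0.5, -1.2]
width: 38.6
gripper_force: 60.8
[ 0.06 -0.16  5.15] -0.1 t 11.1
```

View pics/p1.png

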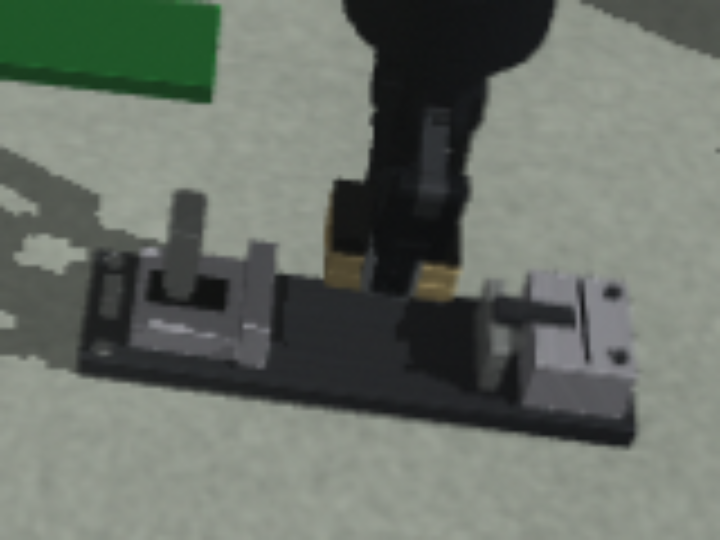

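The mould is held flat over the bay, spanning x 325–460 in the crop. The bay spans about 272–478, and the offset to the right matches the perspective from height. I'll lower it.

```bash
python3 -m inch '[[[0,-0.1,1.5,0],[0,-0.1,3,0],[0,-0.1,4,0],[0,-0.1,4.5,0],[0,-0.1,4.5,0],[0,-0.1,4.5,0]]]';python3 -m inch '[[[0,0,0.2,0],[0,0,0.4,0],[0,0,0.6,0],[0,0,0.6,0],[0,0,0.6,0]]]'; python3 -c "
from h import *
p=Hh+4.6*hy
go(p[0],p[1],18,85)"
```

```text
clock: 11.65
eef_pos: [543.6, 101.0, 24.0]
tool_rot: [3.141, -0.0, 1.484]
force: [0.3, 0.1, -0.9]
width: 38.7
gripper_force: 60.9
clock: 12.07
eef_pos: [543.2, 101.2, 17.6]
tool_rot: [-3.141, 0.0, 1.484]
force: [0.1, -0.1, -0.8]
width: 38.6
gripper_force: 60.9
[-0.06 -0.   -0.04] 0.0 t 12.07
```

Position is good, but there is no contact yet. I'll lower in small steps until the deck is felt.

```bash
python3 -m inch '[[[0,0,0.05,0],[0,0,0.1,0],[0,0,0.1,0],[0,0,0.1,0]]]';python3 -m inch '[[[0,0,0.05,0],[0,0,0.1,0],[0,0,0.1,0],[0,0,0.1,0]]]';python3 -m inch '[[[0,0,0.05,0],[0,0,0.1,0],[0,0,0.1,0],[0,0,0.1,0]]]'
```

```text
clock: 12.4
eef_pos: [543.4, 101.3, 17.2]
tool_rot: [3.141, -0.0, 1.484]
force: [-1.2, 0.1, 5.9]
width: 38.6
gripper_force: 61.6
clock: 12.73
eef_pos: [543.3, 101.3, 17.2]
tool_rot: [3.141, -0.001, 1.484]
force: [-4.2, -0.2, 15.3]
width: 38.6
gripper_force: 62.9
clock: 13.07
eef_pos: [543.4, 101.3, 17.1]
tool_rot: [3.141, -0.002, 1.484]
force: [-6.4, -0.7, 23.3]
width: 38.5
gripper_force: 64.0
```

```bash
python3 -m inch '[[[0,0,-0.15,0],[0,0,-0.25,0],[0,0,-0.25,0],[0,0,-0.25,0]]]';python3 -m inch '[[[0,0,0,0],[0,0,0,0],[0,0,0,0],[0,0,0,0],[0,0,-2,0],[0,0,-5,0],[0,0,-9,0],[0,0,-12,0]]]' 6.0; python3 -m inch '[[[-3,15,0,0],[-3,15,0,0],[-3,15,0,0],[-3,15,0,0],[-3,15,0,0],[-3,15,0,0]]]'; python3 -c "
from h import *
t=get_image('top');s=get_image('scene')
cv2.imwrite('pics/top1.png',t);cv2.imwrite('pics/scene1.png',s)
cv2.imwrite('pics/p2.png',np.vstack([cv2.resize(t[140:200,115:245],(600,277),interpolation=0),cv2.resize(s[205:275,260:400],(600,300),interpolation=0)]))"
```

```text
clock: 13.4
eef_pos: [543.5, 101.3, 17.2]
tool_rot: [3.141, -0.0, 1.484]
force: [-1.4, -0.3, 4.4]
width: 38.9
gripper_force: 61.7
clock: 14.07
eef_pos: [543.4, 100.9, 139.0]
tool_rot: [3.141, 0.0, 1.484]
force: [0.9, -0.1, -0.6]
width: 60.0
gripper_force: 0.0
clock: 14.57
eef_pos: [690.4, 57.1, 136.3]
tool_rot: [-3.141, 0.001, 1.483]
force: [-0.5, 0.2, 0.4]
width: 60.3
gripper_force: 0.0
```

View pics/p2.png

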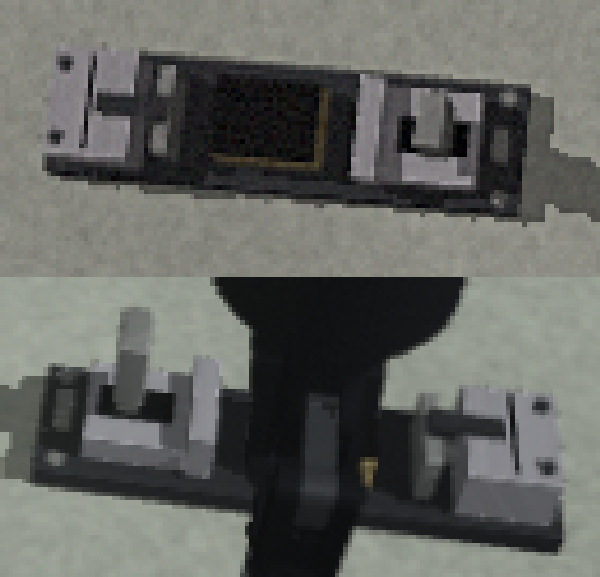

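The mould lies flat, square and centred between the jaw and plunger. In the top crop it spans x 212–327, with the jaw face at 352 and the plunger at 180. The pointer tip is at about x 97 and the mark at about x 90. Back to the thumb block.

```bash
python3 -m inch '[[[0,0,0,-7],[0,0,0,-14],[0,0,0,-21],[0,0,0,-28],[0,0,0,-35],[0,0,0,-42],[0,0,0,-49],[0,0,0,-49]]]' 4.0; python3 -m inch '[[[0,0,0,-7],[0,0,0,-14],[0,0,0,-21],[0,0,0,-28],[0,0,0,-35],[0,0,0,-41],[0,0,0,-41]]]'; python3 -c "
from h import *
print(plane('top',[(432/4.615+115,117/4.615+140)],76))
go(540.5,18,110,175)"
```

```text
clock: 15.33
eef_pos: [688.6, 59.5, 137.5]
tool_rot: [-3.142, -0.002, 2.344]
force: [-0.1, 0.7, 1.1]
width: 40.0
gripper_force: 0.0
clock: 15.92
eef_pos: [689.0, 59.0, 137.2]
tool_rot: [3.141, -0.001, 3.055]
force: [0.7, -0.3, 0.0]
width: 40.1
gripper_force: 0.0
[[535.76690943  16.94279476]]
[14.45 -5.37  2.72] 0.1 t 15.92
```

```bash
python3 -m inch '[[[4,-2,0,0],[8,-4,0,0],[12,-5.4,0,0],[14.8,-5.4,1,0],[14.8,-5.4,2.7,0],[14.8,-5.4,2.7,0],[14.8,-5.4,2.7,0],[14.8,-5.4,2.7,0]]]';  python3 -c "
from h import *
go(537,18,50,175)"
```

```text
clock: 16.58
eef_pos: [539.8, 17.8, 110.9]
tool_rot: [3.141, 0.003, 3.053]
force: [-0.3, -0.4, -0.2]
width: 39.9
gripper_force: 0.0
[ 0.28 -0.    6.09] -0.1 t 16.58
```

```bash
python3 -m inch '[[[0.1,0,2,0],[0.2,0,4,0],[0.2,0,5.8,0],[0.2,0,6.1,0],[0.2,0,6.1,0],[0.2,0,6.1,0]]]'; python3 -m inch '[[[0,0,0,0],[0,0,0,0],[0,0,0,0],[0,0,0,0],[0,0,0,0],[0,0,0,0]]]' 0.5; python3 -m inch '[[[0,0.2,0,0],[0,0.4,0,0],[0,0.6,0,0],[0,0.8,0,0],[0,1,0,0],[0,1,0,0]]]'; python3 -c "
from h import *
p=sensors.read_state()['eef_pos'];print((p[:2]-Hh)@hx,(p[:2]-Hh)@hy)"
```

```text
clock: 17.08
eef_pos: [537.3, 17.7, 49.9]
tool_rot: [3.141, 0.002, 3.055]
force: [0.2, 0.6, -0.3]
width: 40.0
gripper_force: 0.0
clock: 17.58
eef_pos: [537.2, 18.3, 50.5]
tool_rot: [3.14, 0.003, 3.055]
force: [-1.4, 1.7, 6.2]
width: 12.8
gripper_force: 60.7
clock: 18.08
eef_pos: [537.8, 26.4, 50.5]
tool_rot: [-3.141, 0.002, 3.054]
force: [-1.0, -2.7, 6.7]
width: 13.1
gripper_force: 60.8
1.2038748279756462 -69.88616873242385
```

```bash
python3 -m inch '[[[0,0.3,0,0],[0,0.6,0,0],[0,0.9,0,0],[0,1.2,0,0],[0,1.5,0,0],[0,1.8,0,0],[0,1.8,0,0]]]'; python3 -m inch '[[[0,0.2,0,0],[0,0.4,0,0],[0,0.6,0,0],[0,0.8,0,0],[0,1,0,0],[0,1.1,0,0],[0,1.1,0,0]]]'; python3 -c "
from h import *
p=sensors.read_state()['eef_pos'];print((p[:2]-Hh)@hx,(p[:2]-Hh)@hy)"
```

```text
clock: 18.67
eef_pos: [539.0, 40.0, 50.5]
tool_rot: [-3.136, 0.002, 3.051]
force: [-1.4, -10.8, 7.7]
width: 13.1
gripper_force: 61.1
clock: 19.25
eef_pos: [539.9, 50.1, 50.5]
tool_rot: [-3.135, 0.002, 3.051]
force: [-0.9, -12.3, 9.0]
width: 13.0
gripper_force: 61.1
1.203222441491079 -46.047130332830065
```

```bash
python3 -m inch '[[[0,0.1,0,0],[0,0.2,0,0],[0,0.3,0,0],[0,0.4,0,0],[0,0.4,0,0],[0,0.4,0,0]]]'; python3 -m inch '[[[0,0.05,0,0],[0,0.1,0,0],[0,0.15,0,0],[0,0.2,0,0],[0,0.2,0,0],[0,0.2,0,0]]]';python3 -m inch '[[[0,0.05,0,0],[0,0.1,0,0],[0,0.15,0,0],[0,0.15,0,0],[0,0.15,0,0]]]'; python3 -c "
from h import *
p=sensors.read_state()['eef_pos'];print((p[:2]-Hh)@hx,(p[:2]-Hh)@hy)
t=get_image('top');s=get_image('scene')
cv2.imwrite('pics/top2.png',t);cv2.imwrite('pics/scene2.png',s)"
```

```text
clock: 19.75
eef_pos: [540.2, 53.9, 50.5]
tool_rot: [-3.135, 0.002, 3.051]
force: [-0.9, -11.8, 7.7]
width: 12.8
gripper_force: 61.1
clock: 20.25
eef_pos: [540.4, 55.8, 50.5]
tool_rot: [-3.135, 0.002, 3.051]
force: [-1.0, -12.1, 9.3]
width: 12.9
gripper_force: 61.1
clock: 20.67
eef_pos: [540.5, 57.3, 50.5]
tool_rot: [-3.135, 0.002, 3.051]
force: [-0.8, -12.6, 8.7]
width: 12.9
gripper_force: 61.1
1.2274078338210503 -38.86879207449296
```

```bash
python3 -m inch '[[[0,0.05,0,0],[0,0.1,0,0],[0,0.1,0,0],[0,0.1,0,0]]]' | head -4; python3 -m inch '[[[0,0.05,0,0],[0,0.1,0,0],[0,0.1,0,0],[0,0.1,0,0]]]'| head -4; python3 -m inch '[[[0,0.05,0,0],[0,0.1,0,0],[0,0.1,0,0],[0,0.1,0,0]]]'| head -4
```

```text
clock: 21.1
eef_pos: [540.6, 58.2, 50.5]
tool_rot: [-3.135, 0.002, 3.051]
force: [-1.7, -13.2, 7.7]
clock: 21.43
eef_pos: [540.7, 59.2, 50.5]
tool_rot: [-3.135, 0.002, 3.051]
force: [-1.6, -12.8, 8.6]
clock: 21.77
eef_pos: [540.8, 60.2, 50.5]
tool_rot: [-3.135, 0.002, 3.051]
force: [-1.2, -12.6, 8.1]
```

```bash
python3 -m inch '[[[0,0.05,0,0],[0,0.1,0,0],[0,0.1,0,0],[0,0.1,0,0]]]' | sed -n '2p;4p'; python3 -m inch '[[[0,0.05,0,0],[0,0.1,0,0],[0,0.1,0,0],[0,0.1,0,0]]]'|  sed -n '2p;4p'; python3 -m inch '[[[0,0.05,0,0],[0,0.1,0,0],[0,0.1,0,0],[0,0.1,0,0]]]'|  sed -n '2p;4p';python3 -c "
from h import *
t=get_image('top');s=get_image('scene')
cv2.imwrite('pics/top3.png',t);cv2.imwrite('pics/scene3.png',s)"
```

```text
eef_pos: [540.9, 61.2, 50.5]
force: [-1.5, -12.1, 8.0]
eef_pos: [540.9, 62.2, 50.5]
force: [-1.7, -12.4, 9.0]
eef_pos: [541.0, 63.2, 50.5]
force: [-1.3, -11.7, 8.6]
```

```bash
cat >> h.py <<'E'
def prof(n,im,x,y0=80,y1=98,z=41):
    "grey profile along the holder's middle line at offset x"
    ys=np.arange(y0,y1,1.);P=np.array([[*(Hh+x*hx+y*hy),z] for y in ys]);q=proj(n,P).astype(np.float32)
    g=cv2.cvtColor(im,cv2.COLOR_BGR2GRAY);return cv2.remap(g,q[:,None,0],q[:,None,1],cv2.INTER_LINEAR).ravel()
E
python3 -m inch '[[[0,0.05,0,0],[0,0.1,0,0],[0,0.1,0,0],[0,0.1,0,0]]]' | sed -n '2p;4p'; python3 -m inch '[[[0,0.05,0,0],[0,0.1,0,0],[0,0.1,0,0],[0,0.1,0,0]]]'|  sed -n '2p;4p';python3 -c "
from h import *
cv2.imwrite('pics/scene4.png',get_image('scene'));cv2.imwrite('pics/top4.png',get_image('top'))
print('y      ',np.arange(80,98))
for n in('scene','top'):
  for k in(0,3,4):
    im=cv2.imread(f'pics/{n}{k}.png')
    for x in(0,12): print(n,k,x,prof(n,im,x))"
```

```text
eef_pos: [541.1, 64.2, 50.5]
force: [-1.5, -13.5, 9.3]
eef_pos: [541.2, 64.9, 50.5]
force: [-1.5, -13.3, 9.1]
y       [80 81 82 83 84 85 86 87 88 89 90 91 92 93 94 95 96 97]
scene 0 0 [ 35  34  34  34  35  40  46  83 111  63  33  59  83 106 119 119 119 119]
scene 0 12 [114 114 115 116 116 115 115 116  94  70  58  53  91 118 118 118 118 118]
scene 3 0 [ 41  40  40  40  40  47  54  97 128  73  39  68  95 122 136 136 136 135]
scene 3 12 [132 132 132 132 132 132 132 132 108  82  67  61 104 135 135 135 135 135]
scene 4 0 [ 41  40  40  40  40  40  40  84 116  68  38  68  95 121 136 136 136 135]
scene 4 12 [132 132 132 132 132 132 132 132 108  82  66  60 104 136 135 135 135 135]
top 0 0 [ 39  40  40  38  36  36  37  55  85 101  80  57  73  90 107 124 131 128]
top 0 12 [120 119 119 120 120 121 123 125 127 114 100  76  51  61 103 135 131 127]
top 3 0 [27 30 33 32 32 30 28 32 38 44 53 62 59 57 58 60 61 60]
top 3 12 [25 24 25 26 28 31 34 35 36 37 37 35 33 36 45 52 56 60]
top 4 0 [25 26 27 29 30 31 31 32 32 32 32 33 40 47 51 54 56 56]
top 4 12 [48 34 30 26 25 26 27 28 28 29 30 30 29 29 31 32 33 35]
```

The pointer has just begun to move. Steps shortened from 1.0 to 0.7 mm, so contact is near y≈64.5. I'll continue slowly.

```bash
cat > m.py <<'E'
from h import *
import sys
s=sensors.read_state();p=s["eef_pos"];im=get_image('scene');cv2.imwrite(f'pics/scene{sys.argv[1]}.png',im)
print("ly",round((p[:2]-Hh)@hy,2),"F",s["force"].round(1),"roll",s["tool_rot"][0].round(4),prof('scene',im,0,82,94),prof('scene',im,12,86,94))
E
python3 m.py 5; python3 -m inch '[[[0,0.05,0,0],[0,0.1,0,0],[0,0.1,0,0],[0,0.1,0,0],[0,0.1,0,0]]]' >/dev/null; python3 m.py 6; python3 -m inch '[[[0,0.05,0,0],[0,0.1,0,0],[0,0.1,0,0],[0,0.1,0,0],[0,0.1,0,0]]]' >/dev/null; python3 m.py 7;python3 -m inch '[[[0,0.05,0,0],[0,0.1,0,0],[0,0.1,0,0],[0,0.1,0,0],[0,0.1,0,0]]]' >/dev/null; python3 m.py 8
```

```text
ly -31.22 F [ -1.  -13.2   9.4] roll -3.1346 [ 41  41  41  41  42  85 116  68  38  67  95 121] [132 133 109  82  66  60 104 135]
ly -30.71 F [ -1.5 -14.5   8.9] roll -3.1341 [ 40  40  41  40  39  71  94  58  39  68  95 122] [132 132 108  81  66  61 105 136]
ly -30.19 F [ -1.9 -13.9   9.6] roll -3.1336 [ 40  41  41  41  41  59  70  47  38  68  95 121] [133 133 109  82  67  61 104 135]
ly -29.62 F [ -1.  -15.8  10.3] roll -3.1331 [ 40  40  40  40  40  40  39  35  38  68  95 121] [133 133 108  81  67  62 105 136]
```

```bash
python3 -m inch '[[[0,0.05,0,0],[0,0.1,0,0],[0,0.15,0,0],[0,0.2,0,0],[0,0.2,0,0],[0,0.2,0,0]]]' >/dev/null; python3 m.py 9; python3 -m inch '[[[0,0.05,0,0],[0,0.1,0,0],[0,0.1,0,0],[0,0.1,0,0],[0,0.1,0,0]]]' >/dev/null; python3 m.py 10;python3 -m inch '[[[0,0.03,0,0],[0,0.06,0,0],[0,0.06,0,0],[0,0.06,0,0],[0,0.06,0,0]]]' >/dev/null; python3 m.py 11
```

```text
ly -28.55 F [ -0.9 -18.6   9.7] roll -3.1321 [ 41  41  41  41  41  40  39  33  36  67  95 122] [132 133 108  81  66  60 104 136]
ly -28.03 F [ -1.3 -18.2  10.4] roll -3.1316 [ 40  40  40  41  41  41  41  38  43  69  95 122] [133 133 108  81  66  61 104 135]
ly -27.83 F [ -2.2 -19.4  10.7] roll -3.1312 [ 41  41  41  41  40  41  41  40  45  70  95 121] [133 132 108  81  66  61 105 136]
```

```bash
python3 -m inch '[[[0,0.03,0,0],[0,0.06,0,0],[0,0.08,0,0],[0,0.08,0,0],[0,0.08,0,0],[0,0.08,0,0]]]' >/dev/null; python3 m.py 12; python3 -m inch '[[[0,0.02,0,0],[0,0.05,0,0],[0,0.05,0,0],[0,0.05,0,0],[0,0.05,0,0]]]' >/dev/null; python3 m.py 13
python3 - <<'E'
from h import *
im=get_image('scene');cv2.imwrite('pics/z1.png',np.hstack([cv2.resize(cv2.imread(f'pics/scene{k}.png')[225:260,350:395],(380,296),interpolation=0) for k in(3,13)]))
E
```

```text
ly -27.36 F [ -1.9 -19.4   9.3] roll -3.1309 [ 41  41  41  41  40  41  41  42  50  75  99 123] [133 132 108  82  66  60 104 135]
ly -27.1 F [ -2.3 -20.7  11. ] roll -3.1306 [ 40  41  41  41  41  41  41  43  51  78 103 124] [133 133 108  81  66  61 105 136]
```

View pics/z1.png

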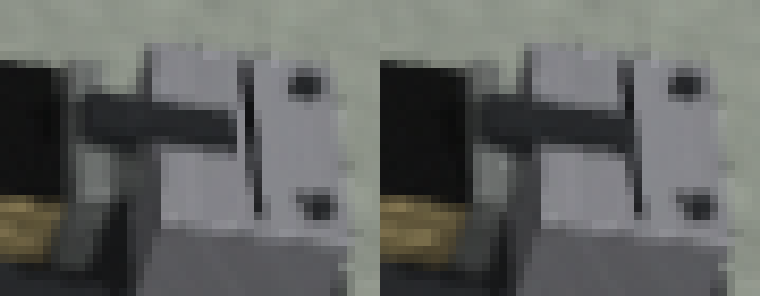

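The picture shows the pointer tip standing on the engraved line (right panel, about (632,125)). Travel since contact is about 4.45 mm at about 7–8 N. I'll ease off the push without pulling the block back.

```bash
python3 -m inch '[[[0,-0.1,0,0],[0,-0.2,0,0],[0,-0.3,0,0],[0,-0.4,0,0],[0,-0.4,0,0],[0,-0.4,0,0]]]' >/dev/null; python3 m.py 14; python3 -m inch '[[[0,-0.1,0,0],[0,-0.2,0,0],[0,-0.2,0,0],[0,-0.2,0,0]]]' >/dev/null; python3 m.py 15
```

```text
ly -27.31 F [ -1.2 -13.6   8.5] roll -3.1347 [ 40  40  40  40  40  41  41  42  50  78 102 124] [132 132 108  82  67  61 105 136]
ly -27.36 F [-0.6 -9.5  8. ] roll -3.1368 [ 40  40  40  40  40  40  40  42  50  78 103 124] [132 132 108  82  67  61 104 135]
```

```bash
python3 -m inch '[[[0,-0.1,0,0],[0,-0.2,0,0],[0,-0.2,0,0],[0,-0.2,0,0]]]' >/dev/null; python3 m.py 16; python3 -m inch '[[[0,-0.05,0,0],[0,-0.1,0,0],[0,-0.1,0,0],[0,-0.1,0,0]]]' >/dev/null; python3 m.py 17
```

```text
ly -27.48 F [-0.3 -6.3  7.5] roll -3.1388 [ 41  41  41  41  41  40  40  42  50  78 103 124] [133 132 108  82  66  60 104 135]
ly -27.51 F [-1.2 -3.6  6.1] roll -3.1398 [ 41  41  41  41  41  40  40  43  51  78 103 124] [132 133 108  81  66  61 105 136]
```

```bash
python3 -m inch '[[[0,0,0,0],[0,0,0,0],[0,0,0,0],[0,0,0,0],[0,0,0,0],[0,0,0,0]]]' 4.0; python3 m.py 18; python3 -m inch '[[[0,0,-1,0],[0,0,-3,0],[0,0,-6,0],[0,0,-9,0],[0,0,-11,0],[0,0,-11,0],[0,0,-11,0]]]'; python3 m.py 19; python3 -m inch '[[[-3,0,0,0],[-6,0,0,0],[-10,0,0,0],[-13,0,0,0],[-16,0,0,0],[-18,0,0,0],[-18,0,0,0],[-18,0,0,0]]]'
python3 - <<'E'
from h import *
t=get_image('top');s=get_image('scene');cv2.imwrite('pics/topf.png',t)
cv2.imwrite('pics/f.png',np.vstack([cv2.resize(t[140:200,115:245],(600,277),interpolation=0),cv2.resize(s[205:275,260:400],(600,300),interpolation=0)]))
E
```

```text
clock: 29.83
eef_pos: [540.5, 70.9, 49.1]
tool_rot: [3.141, -0.0, 3.055]
force: [0.1, 0.7, -1.0]
width: 40.1
gripper_force: 0.0
ly -25.25 F [ 0.1  0.7 -1. ] roll 3.1415 [ 40  40  41  41  40  40  40  42  49  78 103 124] [133 132 108  82  67  61 104 135]
clock: 30.47
eef_pos: [541.5, 70.9, 160.9]
tool_rot: [3.141, 0.003, 3.055]
force: [-0.1, -0.5, -0.2]
width: 39.9
gripper_force: 0.0
ly -25.19 F [-0.1 -0.5 -0.2] roll 3.1406 [ 40  40  39  39  40  39  39  41  48  75  99 121] [129 129 105  79  64  59 102 133]
clock: 31.18
eef_pos: [719.1, 54.7, 156.6]
tool_rot: [-3.141, -0.004, 3.054]
force: [-1.0, 0.3, -1.0]
width: 40.3
gripper_force: 0.0
```

View pics/f.png

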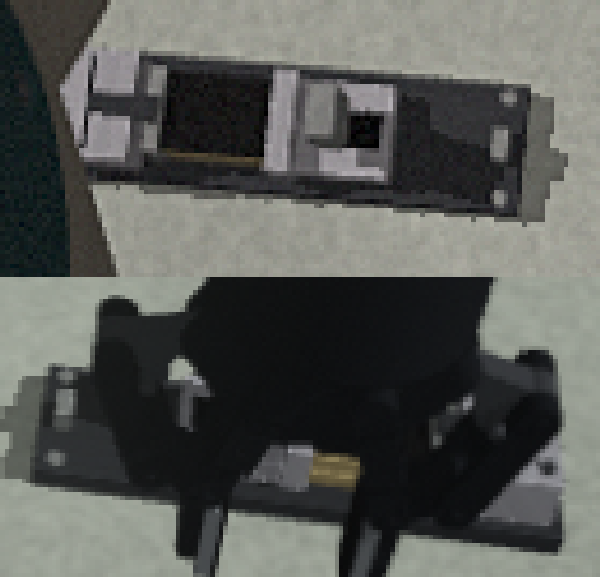

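The top view shows the pointer tip on the mark (about (88,105)). The mould is clamped squarely, and the thumb block sits foremost against its play: its gap to the jaw face is 33 px, against 55 px when it was drawn back. Handing in.

```bash
python3 -c "
from cell import order
print(order.finish_job())"
```

```text
the job is handed in; nothing more can be done
None
```

The job is handed in at about 31 s: the middle mould is clamped flat and lengthwise, the pointer stands on the mark to within a few tenths of a millimetre (approached from the loose side only), and the thumb block rests with its play taken up forwards.

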